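Lock the two-tier organiser for transport

ROBOT

A 6-joint arm with a two-finger parallel gripper is mounted at the origin on the work surface. World frame = base frame: x ahead of the robot, y to its left, z up, the work surface at z = 0. Lengths are in m, angles in degrees, forces in N, time in s.
With the tool pointing down it reaches from about 0.4 to 0.825 m from the base axis. Payload 7 kg.
Tool frame: the origin (TCP) lies midway between the tips of the shut fingers; the grasp point (between the pads) lies ctrl.grasp_offset behind it (ctrl.grasp_offset is the distance from the TCP to the grasp point, in m); z points along the fingers, y is the line along which they close (so a half turn about z gives the same grasp; the last joint's range is limited). The gripper opens to 88 mm and grips with 3 to 60 N. Pads are 19 mm wide; open, the fingers measure 130 mm over their backs; the gripper's body (78 mm by 193 mm) begins 47 mm behind the grasp point.
Start: joints at [85.892, 20.546, 0.682, 0, -70.136, -16.507], TCP at [0.238, 0.632, 0.227] pointing down, gripper open.
Joint ranges: [-176.03, 176.03], [-82.01, 121.73], [-58.28, 71.71], [-173.87, 95.51], [-174.79, -0.11], [-173.66, 173.66]. Speed limits (degrees/s): [136.94, 136.94, 172.46, 180, 180, 180].

INTERFACE

Orientations are given as [roll, pitch, yaw] about the fixed x, y, z axes, in that order (R = Rz(yaw) Ry(pitch) Rx(roll)).
In Python, from plant import ctrl gives the robot as it stands. The module is installed in compiled form; this text tells all that it offers.
- The arm moves only by the tool send_rows, never from a script. Its argument "increments" is a list that holds one entry, the list of rows, each a list of 4 numbers: the shift along the world's x, y, z normalised to -1 to 1, where 1 is 0.2 m, then the turn about the world's z normalised to -1 to 1, where 1 is 1.5 rad. In form: [[[x, y, z, roll], ...]]. A call has 1 to 12 rows; each row is the pose to reach, as a shift and turn from the pose commanded when the call began; what a row does not reach only later rows make up. A row lasts 1/8 s, in which the tool goes at most 62.5 mm and 10.7 degrees, less where a joint would pass 70% of its speed; a pose out of reach is approached as far as the arm can. A call with a number of a shift or a turn outside -1 to 1 is refused whole. A call with a gripper value outside its range is refused whole. "jaw" is the opening, from 0 (shut) to 1 (fully open), set as the call begins (left out, the last holds). The fingers move at their own pace and stop on an object; the grip force is fixed at half the most. Time passes only in rows, so rows that repeat a pose let the fingers close. It gives the time, the measured TCP pose, the force, the opening and the grip force at its end, in the units of the state.
- ctrl.get_obs(): the state, without advancing time (a new reading comes with each control period).
- ctrl.snapshot(name): name is "scene" or "top" or "wrist"; returns the picture (480x640x3 uint8, red, green, blue); there is no depth.
- ctrl.calibration(name): a dict with "mtx" (3x3 intrinsics, pixels), "eye" and "attitude" of the camera in the world. Camera axes: x right, y up, looking along -z (the intrinsics and any distortion apply to the point x, -y, -z); pixel columns grow to the right and rows downward; lengths in m; the calibration is good to about 2 mm. A picture is of the moment at which its call begins: read the wrist's pose just before it. calibration takes no time and is no camera call; for the wrist camera it gives the pose at the moment of the call.
- ctrl.close_job(): hands the job in; it is judged then, once.
Trained networks look in the newest picture that a camera, given by its name, has taken for a name from the list of things; names that differ only in an ending like _2 or _b are one class to them, and where a whole thing is asked for, a point or a joint stands for the part that bears it (a point fixed in the world has none). Each returns a list of dicts, best first, with "conf" (0 to 1); they miss things now and then, are a little off and sometimes report something else, mostly with a low value. They report only what shows in the picture. A call takes as long as a camera call. They do not tell look-alikes from the thing itself.
- ctrl.trace(thing, camera): "mask" (480x640 bool, what is visible of it) and "bbox" ([left, top, right, bottom] in pixels, round what is visible of it).
- ctrl.spot_point(thing, camera): "pixel" ([row, column] in pixels: a listed point, or the origin of a listed thing).
The state is a dict: "clock": time; "joint_pos": joint angles; "qvel": joint speeds; "tau": joint torques, N m; "tool_pos": TCP position; "orientation": TCP orientation; "force": force on the tool from outside, world axes, zero at the start; "moment": the same for the moment, N m; "opening": finger opening in m; "gripper_force": force on a finger pad.
Only numpy, scipy, OpenCV 4.12 (cv2) and the standard library are available. Lean on these libraries where they do the work, as an engineer would, in place of code of your own. Each camera call takes 0.05 s, during which the arm holds its last target. There are 200 camera calls.

TASK

The cart is about to be wheeled away, so lock the smoky two-tier organiser: push both of its open drawers fully home, then slide the locking bolt along its channel by its red post until its shaft goes through the brass eyes of both drawers and the bolt's block sits fully home against the guide plate at the channel's end. Leave the other things on the cart where they are.

Things in the scene. Friction and masses are not known exactly. Their poses are not given: they have to be found in the camera images.
- organiser: Two-tier organiser of smoky acrylic, fixed to the cart, 150 deep x 160 wide x 83 mm high, open on top. Origin on the cart surface under the middle of its front edge; +x points into the organiser (drawers open towards -x), +y along the front towards the bolt channel, z up. Fronts of the closed drawers lie at x = 0. Axis of bolt and eyes: along y at x = -20, z = 51 mm.
- guide_hole (a point): Centre of the 11 mm hole (axis along the organiser's y) in the fixed brass guide plate, 30 wide, 6 mm thick, top at z 62 mm, at organiser x -20, y 98, z 51 mm. It closes the inner end of the aluminium bolt channel (y 101 to 260 mm, floor at z 44, side walls 22 mm apart rising to z 56 mm, outer end open). The bolt is fully home when its block touches this plate.
- lower_drawer (a joint): Opening of the lower drawer in m: 0 fully home (against its stop), grows as it slides out along the organiser's -x, at most 0.09. Drawer 150 mm wide (y -75 to 75), front from z 4 to 39 mm with an orange top edge. It stays where it is left; about 2 N moves it.
- upper_drawer (a joint): Opening of the upper drawer, as for the lower one; front from z 63 to 83 mm with a white top edge, 150 mm wide. When home both fronts are flush.
- lower_eye (a point): Centre of the 11 mm hole (axis along the organiser's y) in the lower drawer's brass eye: a plate 6 mm thick in y, 30 mm long in x, z 40 to 62 mm, jutting up to 35 mm from the drawer front at organiser y = 30 mm, on a stem down to z 20 mm. At x -20, z 51 mm in the organiser's frame when home.
- upper_eye (a point): The same for the upper drawer's brass eye, at organiser y = 55 mm, its stem going up to z 80 mm.
- bolt: Loose 0.14 kg locking bolt in the channel, axes parallel to the organiser's. Dark steel block 20 (x) x 70 (y) x 14 mm, origin at the centre of its underside; red post, 12 mm diameter, on its middle, 14 to 42 mm above the origin; chrome shaft, 8 mm diameter, along -y, tip 126 mm from the origin. Fully home: origin at organiser y 136, tip at y 10 mm. It starts 61 to 85 mm short of that.
- bolt_tip (a point): Outermost point of the bolt's shaft, on its axis.
- bolt_post (a point): Middle height of the red post, on its axis (28 mm above the block's underside, about 72 mm above the cart); the post's top is 14 mm higher.
- bulb: Bystander: white desoldering bulb standing nozzle up, 50 mm in diameter, 78 mm high; origin under its centre.
- flux_jar: Bystander: amber jar with green cap, 40 mm in diameter, 36 mm high; origin under its centre. Stands behind the channel.
- tweezers: Bystander: blue tweezers lying flat, 125 mm long, 9 mm high; origin near the middle.
- solder_spool: Bystander: solder spool standing on its flange, 54 mm in diameter, 36 mm high; origin under its centre.
Things that resemble listed ones, but are neither listed nor needed, are in the scene too. Of the things that look like the bolt, the largest one is meant.

How it is judged:
By the outcome, as a careful person would: the job done as asked, in the order asked, and still so for the second after the job is handed in, with the robot touching nothing.
It also fails if it takes over 42 s, if anything falls off the work surface, if the arm or the gripper's body presses on something with over 40 N, if the wrist force passes 120 N, or if a joint passes its speed limit or range.

## Working session

There is one attempt and no reset: what is moved stays moved. The work goes in short steps, Python scripts to look and compute and a tool call to move; the robot and the scene stay as the last step left them, time stands still between calls to the robot, and variables do not carry over. Pictures are saved under pics/ and viewed, at most 10 in all, crops included, and the job is handed in when it is done.

Besides the shell and the picture viewer there is one more tool, called after "Call:" as name(argument=value, ...), one argument or row to a line, values as JSON. send_rows: Moves the arm, as the interface text tells. Its arguments: {"type":"object","properties":{"increments":{"type":"array"},"jaw":{"type":"number"}},"required":["increments"]}

```bash
mkdir -p pics; python3 - <<'E'
from plant import ctrl
import cv2,numpy as np
o=ctrl.get_obs();print(o['clock'],o['tool_pos'],o['orientation'],o['opening'],ctrl.grasp_offset)
for c in ['scene','top']:
    im=ctrl.snapshot(c);cv2.imwrite(f'pics/{c}0.png',im[:,:,::-1])
    k=ctrl.calibration(c);print(c,k)
    for t in ['guide_hole','lower_eye','upper_eye','bolt_tip','bolt_post','organiser','bolt','bulb','flux_jar','tweezers','solder_spool']:
        r=ctrl.spot_point(t,c);print(t,[(np.round(d['pixel'],1).tolist(),round(d['conf'],2)) for d in r[:4]])
print(ctrl.get_obs()['clock'])
E
```

```text
0.0 [0.23751474 0.63130173 0.22561177] [ 1.79904070e+02 -9.43430770e-03 -2.06196865e+01] 0.0873855848715423 0.0188
scene {'mtx': array([[439.71358027,   0.        , 317.48891373],
       [  0.        , 439.71358027, 242.6533722 ],
       [  0.        ,   0.        ,   1.        ]]), 'eye': array([0.86293865, 0.41616267, 0.79684468]), 'attitude': array([3.62879283e+01, 7.65965089e-02, 1.35854424e+02])}
guide_hole [([261.2, 327.0], 0.68)]
lower_eye []
upper_eye [([234.4, 326.5], 0.79)]
bolt_tip [([265.5, 326.2], 0.95), ([351.1, 342.9], 0.65), ([311.2, 426.5], 0.49), ([292.5, 372.6], 0.18)]
bolt_post [([270.8, 417.5], 0.83), ([291.0, 374.0], 0.74), ([327.5, 305.4], 0.31)]
organiser [([258.2, 281.8], 0.88), ([262.8, 326.9], 0.21)]
bolt [([400.5, 347.2], 0.65), ([299.3, 369.6], 0.58), ([274.0, 412.5], 0.58)]
bulb [([253.4, 207.6], 0.59)]
flux_jar [([326.8, 304.8], 0.78)]
tweezers [([156.1, 270.6], 0.46)]
solder_spool [([433.9, 401.6], 0.82)]
top {'mtx': array([[585.99013939,   0.        , 316.41410094],
       [  0.        , 585.99013939, 231.78720591],
       [  0.        ,   0.        ,   1.        ]]), 'eye': array([0.43573193, 0.03311746, 1.42029534]), 'attitude': array([  3.09992667,   1.30606004, -91.63148801])}
guide_hole [([231.1, 315.1], 0.93)]
lower_eye []
upper_eye [([252.6, 333.9], 0.98)]
bolt_tip [([232.6, 314.7], 0.91), ([200.7, 253.4], 0.67), ([273.3, 234.9], 0.53)]
bolt_post [([236.5, 259.6], 0.76), ([294.4, 259.6], 0.76), ([220.0, 354.0], 0.73), ([172.7, 220.7], 0.6)]
organiser [([221.6, 352.0], 0.7)]
bolt [([178.1, 224.1], 0.77), ([238.6, 264.1], 0.67), ([292.7, 259.7], 0.52)]
bulb [([178.6, 407.2], 0.67)]
flux_jar [([187.6, 288.9], 0.53), ([226.9, 311.5], 0.32)]
tweezers [([294.7, 470.8], 0.64)]
solder_spool [([187.1, 184.5], 0.73), ([230.9, 315.2], 0.44)]
1.2
```

View pics/scene0.png

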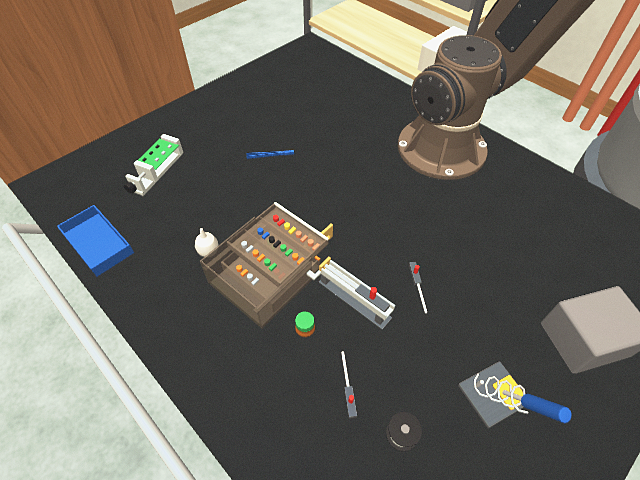

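View pics/top0.png

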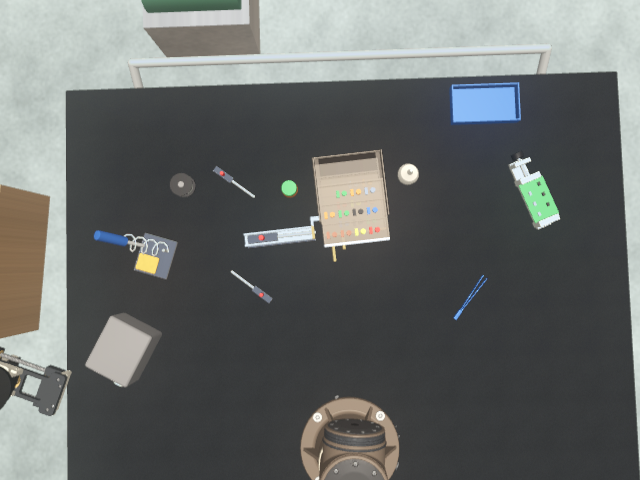

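Both pictures show the organiser with its front facing the robot. In the top view the front edge is near row 240 and the brass upper eye is at about (col 335, row 252). 
Candidates for the bolt, given as scene (col,row) and top (col,row):
- In the channel: scene (374,291), top (261,237)
- Loose by the robot: scene (417,270), top (262,295)
- Loose at the back: scene (350,399), top (222,172)

By the description (largest, lying in the channel) I choose the one in the channel. I'll check it in a close crop.

```bash
cat > h.py <<'E'
from plant import ctrl
import cv2,numpy as np
from scipy.spatial.transform import Rotation as R
def cam(c):
    k=ctrl.calibration(c);return k['mtx'],np.array(k['eye']),R.from_euler('xyz',k['attitude'],degrees=True).as_matrix()
def back(c,row,col,z,k=None):
    M,e,A=k or cam(c)
    v=np.linalg.solve(M,[col,row,1]);d=A@np.array([v[0],-v[1],-v[2]])
    return e+d*(z-e[2])/d[2]
def proj(P,k):
    M,e,A=k
    q=(np.atleast_2d(P)-e)@A;p=q*[1,-1,-1]@M.T
    return p[:,:2]/p[:,2:]
def pts(c,names):
    for n in names:
        for d in ctrl.spot_point(n,c)[:3]: yield n,d['pixel'],d['conf']
E
python3 - <<'E'
from h import *
a=cv2.imread('pics/top0.png')[130:275,230:420];b=cv2.imread('pics/scene0.png')[190:335,195:400]
a=cv2.resize(a,None,fx=4,fy=4,interpolation=cv2.INTER_CUBIC);b=cv2.resize(b,None,fx=3.9,fy=3.9,interpolation=cv2.INTER_CUBIC)
cv2.imwrite('pics/ta.png',a);cv2.imwrite('pics/sb.png',b)
for c,L in dict(top=[('guide',231.1,315.1,.051),('eye',252.6,333.9,.051),('post',236.5,259.6,.072)],scene=[('guide',261.2,327,.051),('eye',234.4,326.5,.051),('post',291,374,.072)]).items():
    for n,r,cc,z in L: print(c,n,back(c,r,cc,z).round(4))
E
```

```text
top guide [0.5125 0.0652 0.051 ]
top eye [0.4609 0.0228 0.051 ]
top post [0.5026 0.1932 0.072 ]
scene guide [0.501  0.0697 0.051 ]
scene eye [0.4532 0.0202 0.051 ]
scene post [0.4953 0.1896 0.072 ]
```

View pics/ta.png

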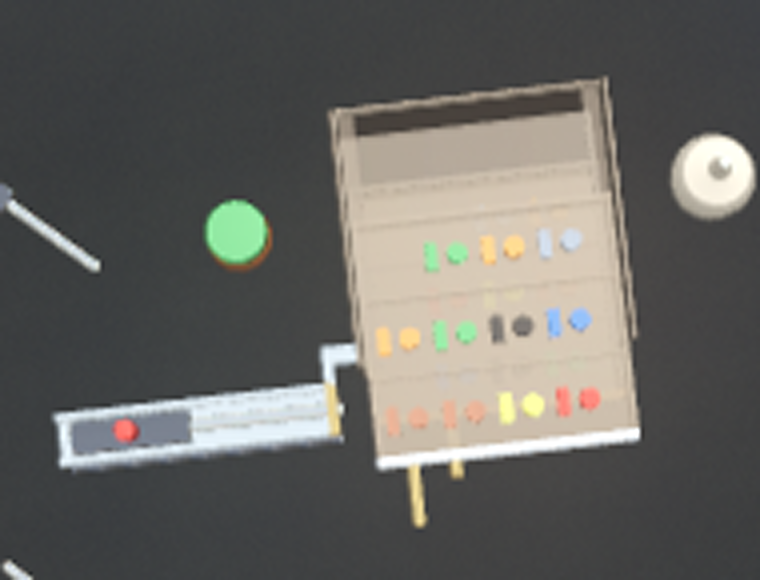

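View pics/sb.png

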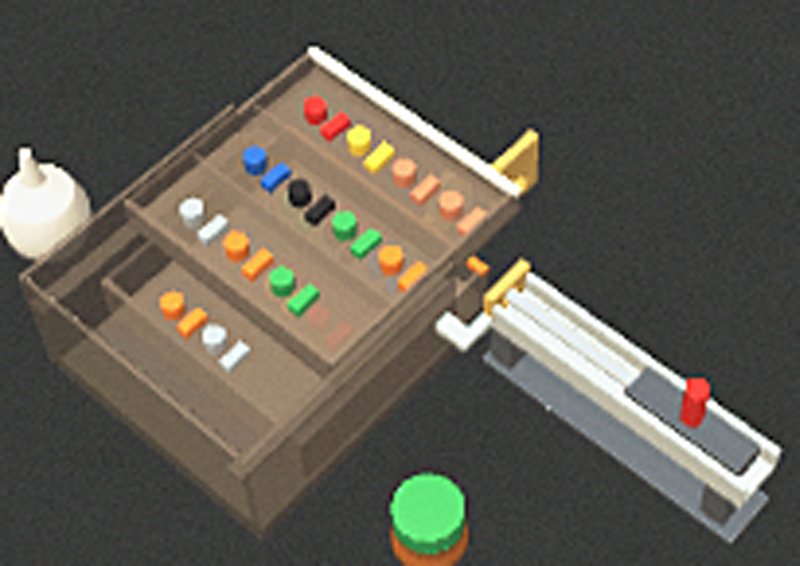

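The crop shows the channel bolt (dark block, red post at scene (374,291)) as by far the largest, so the choice holds. Both drawers are open, the upper one by a lot and the lower one slightly to about 40 mm. Next I fit the organiser pose.

```bash
cat > fit.py <<'E'
from h import *
from scipy.optimize import least_squares
T=lambda x,y:(230+x/4,130+y/4); S=lambda x,y:(195+x/3.9,190+y/3.9)
kt,ks=cam('top'),cam('scene')
# organiser points (mm)
obs=[(kt,(150,80,83),T(330,108)),(kt,(150,-80,83),T(607,78)),(kt,(0,-80,83),T(635,335)),(kt,(-20,98,62),T(333,410)),
 (ks,(150,-80,83),S(22,275)),(ks,(150,80,83),S(240,468)),(ks,(150,80,0),S(262,535)),(ks,(0,-80,83),S(235,105)),(ks,(-20,98,62),S(508,283))]
def W(p,P):
    c,s=np.cos(p[2]),np.sin(p[2]);P=np.array(P,float)/1000
    return np.array([p[0]+c*P[0]-s*P[1],p[1]+s*P[0]+c*P[1],P[2]])
ext=[(kt,'u',(-20,55,0),None)]
def res(p):
    r=[proj(W(p,P),k)[0]-q for k,P,q in obs]
    # unknown: upper opening p[3], bolt y p[4], lower p[5]
    r+=[proj(W(p,(-p[3],75,83)),kt)[0]-T(379,464),proj(W(p,(-p[3],-75,83)),kt)[0]-T(638,435)]
    r+=[proj(W(p,(-p[3]-35,55,62)),kt)[0]-T(419,525),proj(W(p,(-p[5]-35,30,62)),kt)[0]-T(457,475)]
    r+=[proj(W(p,(-p[3],75,83)),ks)[0]-S(517,190),proj(W(p,(-p[3],-75,83)),ks)[0]-S(312,50)]
    r+=[proj(W(p,(-20,p[4],86)),kt)[0]-T(125,430),proj(W(p,(-20,p[4],86)),ks)[0]-S(697,382)]
    return np.ravel(r)
f=least_squares(res,[.5,.0,.1,50,210,20],x_scale=[.01,.01,.1,10,10,10],loss='soft_l1')
p=f.x
if __name__=='__main__':
    print(p.round(4),np.degrees(p[2]));print(res(p).reshape(-1,2).round(1).tolist())
E
python3 fit.py
```

```text
[ 5.376000e-01 -2.450000e-02  8.660000e-02  5.577130e+01  2.157736e+02
  3.141040e+01] 4.9603029123860605
[[-1.1, 0.7], [-1.2, -0.0], [-0.2, 0.4], [-0.9, -0.2], [-1.2, -0.3], [0.3, -2.0], [-0.6, 0.7], [-0.8, -1.4], [-0.5, -1.6], [-0.8, 0.2], [-0.2, -0.1], [-0.4, -0.7], [-0.4, 0.0], [0.1, -0.7], [-0.4, -1.1], [-0.4, 0.2], [-0.6, 0.2]]
```

Call:
send_rows(
  increments=[
    [[0.4,-0.3,0,0.15],[0.75,-0.6,0,0.298],[0.75,-0.9,0,0.298],[0.75,-1,0,0.298]],
  ],
  jaw=0,
)

```text
clock: 1.7
tool_pos: [0.3859, 0.4381, 0.2263]
orientation: [180.0, -0.0, 5.0]
force: [0.6, -0.5, -0.3]
opening: 0.0532
gripper_force: 0.0
```

Call:
send_rows(
  increments=[
    [[0.1,-0.3,0,0],[0.2,-0.6,0,0],[0.25,-0.9,0,0],[0.25,-1,0,0]],
  ],
)

```text
clock: 2.2
tool_pos: [0.4349, 0.237, 0.227]
orientation: [-180.0, -0.0, 4.8]
force: [-0.2, -0.2, 0.4]
opening: 0.013
gripper_force: 0.0
```

Call:
send_rows(
  increments=[
    [[0,-0.3,0,0],[0,-0.6,0,0],[0,-0.9,0,0],[0,-1,0,0],[0,-1,0,0]],
  ],
)

```text
clock: 2.82
tool_pos: [0.4348, 0.039, 0.2269]
orientation: [-180.0, -0.0, 4.9]
force: [-0.3, 1.6, 0.4]
opening: 0.0006
gripper_force: 0.0
```

```bash
python3 - <<'E'
from fit import *
k=cam('wrist');im=ctrl.snapshot('wrist');cv2.imwrite('pics/w1.png',im[:,:,::-1])
im=im[:,:,::-1].copy()
for P in [(-p[3],75,83),(-p[3],-75,83),(-20-p[3],55,62),(-20-p[5],30,62),(-p[5],75,39),(-p[5],-75,39),(-20,98,62)]:
    q=proj(W(p,P),k)[0];print(P,q.round());cv2.circle(im,tuple(int(v) for v in q),4,(255,0,255),1)
cv2.imwrite('pics/w1m.png',im);print(k[1])
E
```

```text
(np.float64(-55.771284556633766), 75, 83) [316. 181.]
(np.float64(-55.771284556633766), -75, 83) [484. 180.]
(np.float64(-75.77128455663376), 55, 62) [337. 199.]
(np.float64(-51.41044737429462), 30, 62) [364. 174.]
(np.float64(-31.410447374294623), 75, 39) [317. 152.]
(np.float64(-31.410447374294623), -75, 39) [466. 152.]
(-20, 98, 62) [292. 140.]
[0.50264413 0.04461045 0.38455895]
```

View pics/w1m.png

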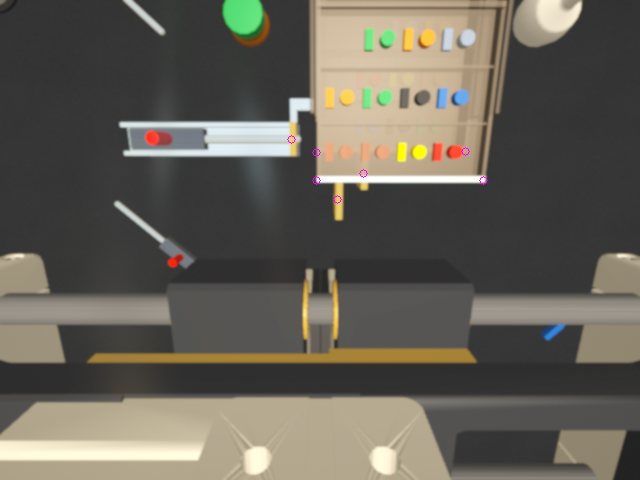

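The projected points land on the drawer edge (316–484, 180), on both eyes (337,199) and (364,174), and on the guide plate (292,140). The pose is therefore good to about 1 mm. Next I descend in front of the drawers, clear of the eyes.

Call:
send_rows(
  increments=[
    [[-0.02,-0.25,0,0],[-0.02,-0.485,0,0],[-0.02,-0.485,-0.3,0],[-0.02,-0.485,-0.6,0],[-0.02,-0.485,-0.85,0],[-0.02,-0.485,-0.995,0],[-0.02,-0.485,-0.995,0]],
  ],
)

```text
clock: 3.75
tool_pos: [0.4297, -0.0566, 0.0258]
orientation: [179.9, 0.3, 5.1]
force: [0.0, 0.0, 0.6]
opening: 0.0009
gripper_force: 0.0
```

Call:
send_rows(
  increments=[
    [[0.08,0.007,0,0],[0.16,0.014,0,0],[0.22,0.019,0,0],[0.28,0.024,0,0],[0.34,0.03,0,0],[0.4,0.035,0,0],[0.44,0.038,0,0]],
  ],
)

```text
clock: 4.62
tool_pos: [0.5191, -0.0496, 0.0274]
orientation: [180.0, 0.0, 5.0]
force: [-3.4, -0.3, 3.2]
opening: 0.0003
gripper_force: 1.9
```

Call:
send_rows(
  increments=[
    [[0.02,0.002,0,0],[0.03,0.003,0,0],[0.03,0.003,0,0]],
  ],
)

```text
clock: 5.0
tool_pos: [0.5248, -0.0489, 0.0275]
orientation: [-180.0, -0.0, 5.0]
force: [-1.9, -0.6, -0.8]
opening: 0.0005
gripper_force: 0.8
```

Call:
send_rows(
  increments=[
    [[0.01,0.001,0,0],[0.02,0.002,0,0],[0.02,0.002,0,0]],
  ],
)

```text
clock: 5.38
tool_pos: [0.5288, -0.0485, 0.0275]
orientation: [180.0, 0.0, 5.0]
force: [-2.9, -1.7, -1.2]
opening: 0.0001
gripper_force: 1.3
```

Call:
send_rows(
  increments=[
    [[0.01,0.001,0,0],[0.015,0.001,0,0],[0.015,0.001,0,0]],
  ],
)

```text
clock: 5.75
tool_pos: [0.5287, -0.0486, 0.0274]
orientation: [-180.0, 0.3, 5.0]
force: [-13.2, 2.0, 10.6]
opening: 0.0004
gripper_force: 6.8
```

Call:
send_rows(
  increments=[
    [[0.008,0.001,0,0],[0.008,0.001,0,0]],
  ],
)

```text
clock: 6.0
tool_pos: [0.5286, -0.0486, 0.0273]
orientation: [180.0, 0.4, 4.9]
force: [-19.3, 2.9, 14.4]
opening: -0.0
gripper_force: 9.6
```

Call:
send_rows(
  increments=[
    [[-0.1,-0.009,0,0],[-0.25,-0.022,0,0],[-0.45,-0.04,0,0],[-0.45,-0.04,0.4,0],[-0.45,-0.04,0.7,0],[-0.45,-0.04,0.995,0],[-0.45,-0.04,0.995,0]],
  ],
)

```text
clock: 6.88
tool_pos: [0.4469, -0.0553, 0.2322]
orientation: [-179.9, -0.7, 5.1]
force: [-0.4, -0.2, -0.7]
opening: 0.0006
gripper_force: 0.0
```

```bash
python3 - <<'E'
from fit import *
k=cam('wrist');im=ctrl.snapshot('wrist')[:,:,::-1].copy()
for P in [(0,75,83),(0,-75,83),(-35,55,62),(-35,30,62),(-20,98,62),(-20,p[4],86)]:
    q=proj(W(p,P),k)[0];print(P,q.round());cv2.circle(im,tuple(int(v) for v in q),4,(255,0,255),1)
q=proj(W(p,(-10,40,70)),k)[0].astype(int);print(q,k[1])
x,y=max(q[0]-200,0),max(q[1]-110,0)
cv2.imwrite('pics/w2.png',cv2.resize(im[y:y+240,x:x+320],None,fx=2.4,fy=2.4,interpolation=cv2.INTER_CUBIC));print(x,y)
E
```

```text
(0, 75, 83) [208. 122.]
(0, -75, 83) [379. 122.]
(-35, 55, 62) [239. 162.]
(-35, 30, 62) [265. 162.]
(-20, 98, 62) [193. 146.]
(-20, np.float64(215.77356886863754), 86) [ 49. 145.]
[251 134] [ 0.51295389 -0.0498083   0.39058408]
51 24
```

View pics/w2.png

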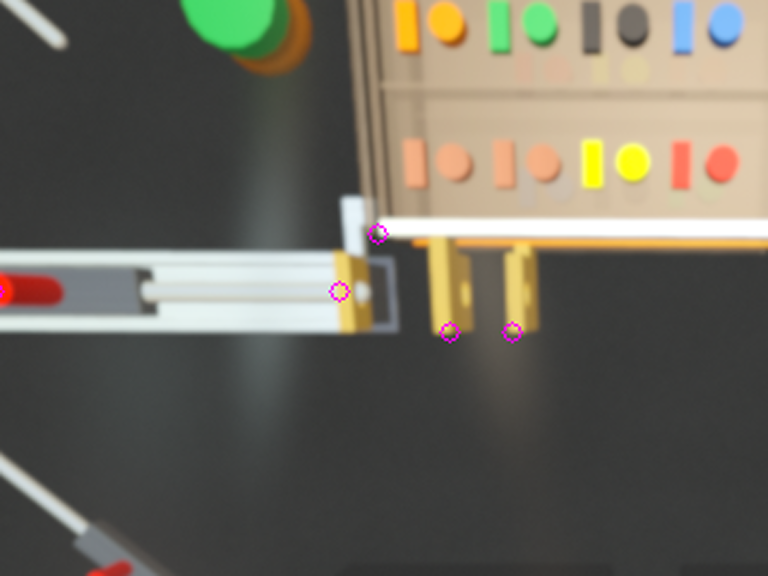

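The picture shows both fronts flush and the two eyes aligned at crop (450,330) and (512,330), on the predicted home marks. Both drawers are home, and the bolt tip still shows just inside the guide plate. Next I move to the bolt.

Call:
send_rows(
  increments=[
    [[0.08,0.25,0,0],[0.16,0.5,0,0],[0.24,0.75,0,0],[0.24,1,0,0],[0.24,1,0,0]],
  ],
)

```text
clock: 7.55
tool_pos: [0.4915, 0.1469, 0.2249]
orientation: [180.0, 0.1, 5.2]
force: [0.2, -0.2, -1.1]
opening: 0.0004
gripper_force: 0.0
```

Call:
send_rows(
  increments=[
    [[0,0.25,0,0],[0,0.46,0,0],[0,0.46,-0.2,0],[0,0.46,-0.4,0],[0,0.46,-0.4,0]],
  ],
)

```text
clock: 8.18
tool_pos: [0.4896, 0.2339, 0.1432]
orientation: [179.8, 0.3, 5.0]
force: [0.4, -0.4, 1.3]
opening: 0.0005
gripper_force: 0.0
```

Call:
send_rows(
  increments=[
    [[0.027,0.03,0,0],[0.027,0.03,-0.2,0],[0.027,0.03,-0.39,0],[0.027,0.03,-0.39,0]],
  ],
)

```text
clock: 8.68
tool_pos: [0.4966, 0.2414, 0.0679]
orientation: [179.9, 0.1, 5.0]
force: [0.7, 0.9, 0.8]
opening: 0.0002
gripper_force: 0.0
```

```bash
python3 - <<'E'
from fit import *
k=cam('wrist');im=ctrl.snapshot('wrist')[:,:,::-1].copy()
o=ctrl.get_obs()['tool_pos'];print(o)
c,s=np.cos(p[2]),np.sin(p[2]);d=o[:2]-p[:2];print('org',c*d[0]+s*d[1],-s*d[0]+c*d[1])
cv2.imwrite('pics/w3.png',im)
E
```

```text
[0.49768772 0.24228272 0.0695949 ]
org -0.016695607202514052 0.2692499810315809
```

View pics/w3.png

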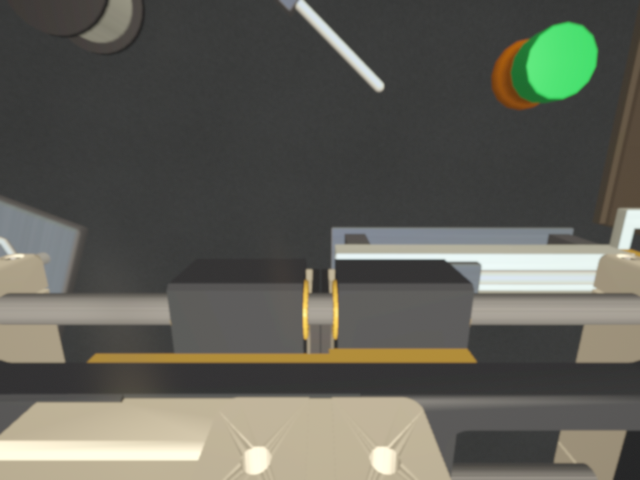

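The picture shows the shut fingers over the channel's outer end, with the post hidden behind the right-hand finger. The measured position is organiser (-17, 269) mm, so I'm ready to push along -y.

Call:
send_rows(
  increments=[
    [[-0.012,-0.05,-0.01,0],[-0.008,-0.09,-0.01,0],[-0.005,-0.13,-0.01,0],[-0.001,-0.17,-0.01,0],[0.002,-0.21,-0.01,0],[0.005,-0.25,-0.01,0],[0.005,-0.25,-0.01,0]],
  ],
)

```text
clock: 9.6
tool_pos: [0.4976, 0.1911, 0.0664]
orientation: [180.0, 0.0, 5.0]
force: [0.6, -0.1, -1.1]
opening: 0.0005
gripper_force: 0.0
```

Call:
send_rows(
  increments=[
    [[0.003,-0.04,0,0],[0.007,-0.08,0,0],[0.01,-0.12,0,0],[0.014,-0.16,0,0],[0.017,-0.2,0,0],[0.017,-0.2,0,0]],
  ],
)

```text
clock: 10.35
tool_pos: [0.501, 0.1511, 0.0665]
orientation: [180.0, 0.0, 4.9]
force: [-0.2, 0.2, 0.1]
opening: 0.0003
gripper_force: 0.0
```

Call:
send_rows(
  increments=[
    [[0.002,-0.025,0,0],[0.004,-0.05,0,0],[0.004,-0.05,0,0]],
  ],
)

```text
clock: 10.72
tool_pos: [0.5019, 0.1415, 0.0665]
orientation: [180.0, 0.0, 5.0]
force: [-1.0, -0.7, 0.6]
opening: 0.0006
gripper_force: 0.0
```

Call:
send_rows(
  increments=[
    [[0.001,-0.015,0,0],[0.002,-0.025,0,0],[0.002,-0.025,0,0]],
  ],
)

```text
clock: 11.1
tool_pos: [0.5023, 0.1368, 0.0665]
orientation: [180.0, 0.0, 5.0]
force: [-0.3, -0.3, 0.4]
opening: 0.0004
gripper_force: 0.2
```

```bash
python3 - <<'E'
from fit import *
im=ctrl.snapshot('scene')[:,:,::-1].copy();x,y=proj(W(p,(-20,110,60)),ks)[0].astype(int)
for y0 in (136,10):print(proj(W(p,(-20,y0,86 if y0>50 else 51)),ks)[0])
for n,px,cf in pts('scene',['bolt_post','bolt_tip']):print(n,px,cf)
cv2.imwrite('pics/s4.png',cv2.resize(im[y-70:y+70,x-90:x+90],None,fx=4,fy=4,interpolation=cv2.INTER_CUBIC));print(x-90,y-70)
E
```

```text
[339.91632628 264.74177711]
[292.92271269 241.241386  ]
bolt_post [399.8, 350.1] 0.93
bolt_post [271.2, 342.7] 0.76
bolt_tip [309.9, 429.8] 0.81
bolt_tip [351.9, 345.2] 0.72
bolt_tip [243.5, 297.1] 0.64
239 194
```

View pics/s4.png

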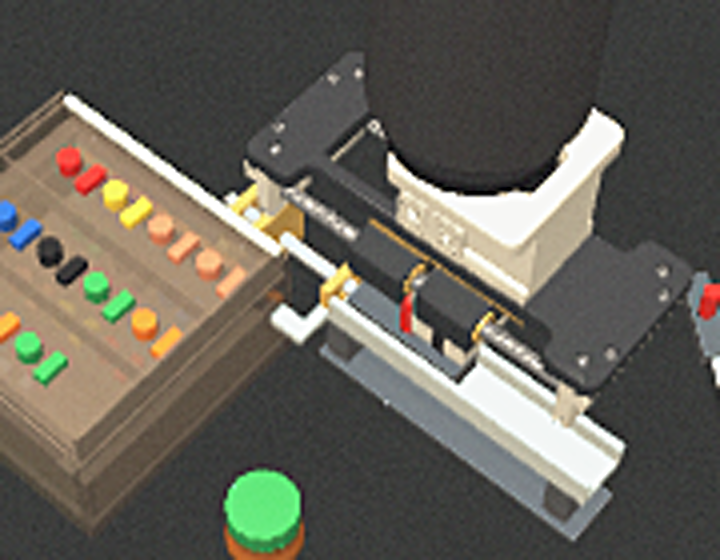

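The shaft now goes through the upper eye at crop (270,215) and on through the lower one at (245,205). The block end is close to the guide plate at (345,285). I keep pushing gently until it stops.

Call:
send_rows(
  increments=[
    [[0.001,-0.01,0,0],[0.002,-0.02,0,0],[0.002,-0.02,0,0]],
  ],
)

```text
clock: 11.62
tool_pos: [0.5027, 0.1327, 0.0665]
orientation: [180.0, 0.0, 5.0]
force: [0.2, 0.5, 0.5]
opening: 0.0006
gripper_force: 0.2
```

Call:
send_rows(
  increments=[
    [[0.001,-0.01,0,0],[0.002,-0.02,0,0],[0.002,-0.02,0,0]],
  ],
)

```text
clock: 12.0
tool_pos: [0.5038, 0.1303, 0.0671]
orientation: [-179.9, -0.1, 5.0]
force: [-2.5, 7.6, 2.1]
opening: 0.0001
gripper_force: 4.0
```

Call:
send_rows(
  increments=[
    [[0.001,-0.01,0,0],[0.001,-0.015,0,0],[0.001,-0.015,0,0]],
  ],
)

```text
clock: 12.38
tool_pos: [0.5048, 0.1299, 0.0675]
orientation: [-179.7, -0.3, 5.0]
force: [-7.1, 19.7, 2.8]
opening: 0.0004
gripper_force: 9.8
```

It has hit a hard stop at 20 N. I back off and lift.

Call:
send_rows(
  increments=[
    [[-0.002,0.02,0,0],[-0.008,0.1,0,0],[-0.02,0.25,0,0],[-0.02,0.25,0.3,0],[-0.02,0.25,0.6,0],[-0.02,0.25,0.9,0]],
  ],
)

```text
clock: 13.12
tool_pos: [0.4989, 0.176, 0.2483]
orientation: [180.0, 0.0, 5.0]
force: [1.5, 1.1, 0.1]
opening: 0.0003
gripper_force: 0.0
```

Call:
send_rows(
  increments=[
    [[-0.1,0.3,0,0],[-0.2,0.6,0,0],[-0.2,0.9,0,0],[-0.2,0.9,0,0]],
  ],
)

```text
clock: 13.62
tool_pos: [0.4586, 0.3595, 0.2455]
orientation: [179.9, 0.0, 5.2]
force: [-0.2, -1.3, 0.1]
opening: 0.0007
gripper_force: 0.0
```

```bash
python3 - <<'E'
from fit import *
a=ctrl.snapshot('scene')[:,:,::-1].copy();b=ctrl.snapshot('top')[:,:,::-1].copy()
x,y=proj(W(p,(-20,90,60)),ks)[0].astype(int);u,v=proj(W(p,(-20,90,60)),kt)[0].astype(int)
print(proj(W(p,(-20,136,86)),ks)[0]-[x-65,y-50],proj(W(p,(-20,10,51)),ks)[0]-[x-65,y-50], proj(W(p,(-20,136,86)),kt)[0]-[u-65,v-50])
A=a[y-50:y+50,x-65:x+65];B=b[v-50:v+50,u-65:u+65]
cv2.imwrite('pics/e5.png',cv2.resize(np.vstack([A,B]),None,fx=3,fy=3,interpolation=cv2.INTER_CUBIC) if 0 else cv2.resize(np.hstack([A,B]),None,fx=3.05,fy=3.05,interpolation=cv2.INTER_CUBIC))
o=ctrl.get_obs();print(o['clock'],o['force'])
E
```

```text
[83.91632628 55.74177711] [36.92271269 32.241386  ] [45.53105184 52.69005216]
13.725 [-0.54751485 -0.26383051 -0.05574334]
```

View pics/e5.png

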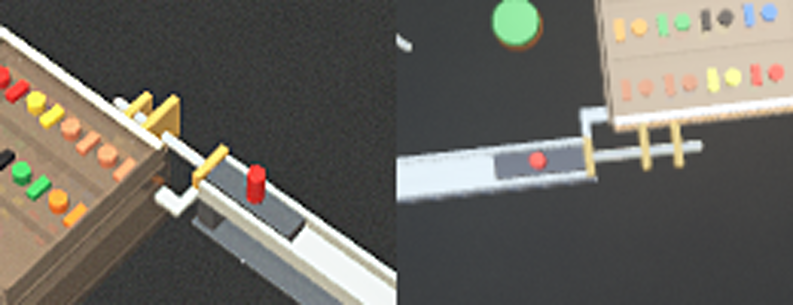

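The picture shows the block against the guide plate and the shaft through both eyes, with its tip past the lower one. The post top is at crop (256,172) against a predicted (256,170), and both drawers are flush.

```bash
python3 -c "
from plant import ctrl
print(ctrl.close_job())"
```

```text
the job is handed in; nothing more can be done
None
```

The organiser is locked: both drawers were pushed home first, then the bolt was slid through both eyes until its block stopped against the guide plate. The job was handed in at about 13.7 s of the 42 s allowed, with the gripper clear and the other things on the cart left untouched.

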